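# Show the stamp from the drawer to the inspection camera

### The arm

A 6-joint arm with a two-finger parallel gripper is mounted at the origin on a cart in front of the work surface, level with it; the furniture and walls round the work are solid. World frame = base frame: x ahead of the robot, y to its left, z up, the work surface at z = 0. Lengths are in mm, angles in rad, forces in N, time in s.
With the tool pointing down it reaches from about 350 to 875 mm from the base axis. Payload 4.2 kg.
Tool frame: the origin (TCP) lies midway between the tips of the shut fingers; the grasp point (between the pads) lies 19 mm behind it (arm.grasp_offset is the distance from the TCP to the grasp point, in mm); z points along the fingers, y is the line along which they close (so a half turn about z gives the same grasp; the last joint's range is limited). The gripper opens to 85 mm and grips with 20 to 120 N. Pads are 22 mm wide; open, the fingers measure 114 mm over their backs; the gripper's body (76 mm by 85 mm) begins 54 mm behind the grasp point. The pads swing forward as they close: fully open they stand 13 mm farther back than shut.
Start: joints at [-1.064, 0.385, 0.008, 0, -1.194, -0.259], TCP at [153.312, -605.883, 231.312] pointing down, gripper open.
Joint ranges: [-3.14, 3.14], [-1.21, 2.06], [-1.07, 1.41], [-3.16, 2.05], [-2.99, -0.16], [-3.1, 3.1]. Speed limits (rad/s): [2.79, 2.79, 3.14, 3.14, 3.14, 3.14].

### API

Orientations are given as a unit quaternion [x, y, z, w].
In Python, from bench import arm gives the robot as it stands. The module is installed in compiled form; this text tells all that it offers.
- The arm moves only by the tool servo_tool, never from a script. Its argument "increments" is a list of rows, each a list of 7 numbers: the opening, from 0 (shut) to 1 (fully open), then the shift along the tool's x, y, z in m, then the turn, a rotation vector about the tool's x, y, z in degrees. In form: [[grip, x, y, z, ax, ay, az], ...]. A call has 1 to 12 rows; each row is the pose to reach, as a shift and turn from the pose commanded when the call began, along the tool's axes at that moment; what a row does not reach only later rows make up. A row lasts 1/8 s, in which the tool goes at most 62.5 mm and 10.7 degrees, less where a joint would pass 70% of its speed; a pose out of reach is approached as far as the arm can. A call with a gripper value outside its range is refused whole. The fingers move at their own pace and stop on an object; the grip force is fixed at half the most. Time passes only in rows, so rows that repeat a pose let the fingers close. It gives the time, the measured TCP pose, the force, the opening and the grip force at its end, in the units of the state.
- arm.read_state(): the state, without advancing time (a new reading comes with each control period).
- arm.get_image(name): name is "scene" or "top" or "wrist"; returns a dict with "color" (420x560x3 uint8, red, green, blue), "fx", "fy", "cx", "cy" (pixels), "rvec" (rotation vector, rad) and "tvec" (3), from world to camera coordinates, as OpenCV has them; the wrist camera has in their place "hand_eye" (4x4, takes a point from camera to tool coordinates, whose origin is the TCP and whose axes are the flange's). Camera axes: x right, y down, z forward; pixel columns grow to the right and rows downward; lengths in mm; the calibration is good to about 2 mm. A picture is of the moment at which its call begins: read the wrist's pose just before it. There is no depth.
- arm.job_done(): hands the job in; it is judged then, once.
Trained networks look in the newest picture that a camera, given by its name, has taken for a name from the list of things; names that differ only in an ending like _2 or _b are one class to them, and where a whole thing is asked for, a point or a joint stands for the part that bears it (a point fixed in the world has none). Each returns a list of dicts, best first, with "p" (0 to 1); they miss things now and then, are a little off and sometimes report something else, mostly with a low value. They report only what shows in the picture. A call takes as long as a camera call.
- arm.look_for(camera, thing): "box" ([centre column, centre row, width, height] in pixels, round what is visible of it).
- arm.spot_point(camera, thing): "centre" ([column, row] in pixels: a listed point, or the origin of a listed thing).
The state is a dict: "clock": time; "joints": joint angles; "joint_vel": joint speeds; "joint_efforts": joint torques, N m; "position": TCP position; "ee_rot": TCP orientation; "contact_force": force on the tool from outside, world axes, zero at the start; "wrist_torque": the same for the moment, N m; "gripper_width": finger opening in mm; "grasp_force": force on a finger pad.
Only numpy, scipy, OpenCV 4.12 (cv2) and the standard library are available. Lean on these libraries where they do the work, as an engineer would, in place of code of your own. Each camera call takes 0.05 s, during which the arm holds its last target. There are 200 camera calls.

### The job

Pull the drawer of the small grey desktop cabinet out to its stop and leave it open, take the wooden stamp out of it, and show the stamp's rubber underside to the small tilted-up camera on the round stand: hold it in the air centred in front of the lens, 10 cm from the glass, with the underside square to the lens and the stamp's long side running level, left to right as the camera sees it. Finish holding the stamp still there (the program ends with it in the gripper). Do not knock the stamp over, do not touch the camera, leave the eraser in the drawer, and leave the mug and glue stick where they stand.

Things in the scene. Friction and masses are not known exactly. Their poses are not given: they have to be found in the camera images.
- cabinet: Grey desktop drawer box, fixed to the desk, 220 (x) x 260 (y) x 115 (z) mm. Origin: centre of its underside, on the desk. Its front looks along its own -x, roughly to the robot; z up. One drawer, which slides out along the cabinet's -x.
- drawer (a joint): Drawer travel in m: 0 shut, 0.140 at its stop; starts 0 to 0.02; slides with about 1.5 N friction and stays where left. White front panel, 12 mm thick, top edge at z = 0.113, outer face 122 mm ahead (-x) of the cabinet's origin when shut. Tray behind it: 200 mm long, 232 mm wide inside, floor at z = 0.014, walls up to z = 0.056.
- drawer_handle (a point): Middle of the drawer's steel bar handle, which moves with the drawer: a round bar about 10 mm thick and 100 mm long, level along the cabinet's y, 35 mm in front of the panel's outer face, at z = 0.085. It can be pinched from above with the fingers closing along the cabinet's x.
- stamp: Wooden hand stamp, about 60 g, upright in the drawer's left or right half. Base 26 (x) x 62 (y) x 20 (z) mm, rubber on the underside; round handle about 24 mm thick up to 77 mm, easily gripped 45 to 60 mm above the underside. Origin: centre of the underside; z: up the handle; y: along the base's long side, roughly along the drawer's travel. Either way round will do for this job.
- lens: Black camera barrel, 57 mm thick, 54 mm long, pale ring round the glass; fixed. Origin: centre of the glass, 88 mm above z = 0. z: viewing direction, out of the glass, 30 degrees from vertical, leaning to the camera's front (roughly to the robot); y: level, left-right. Wanted at the end: stamp origin at (0, 0, 0.100) in this frame, stamp z along lens z, stamp y along lens y (either way).
- camera_stand: Round dark steel foot, 90 mm across, with a fork that carries the camera; fixed on the 3 mm thick desk mat. Origin: centre of its underside; its front looks along its own -x. The lens glass is 85 mm above this origin.
- eraser: Eraser, 23 x 46 x 13 mm, lying in the other half of the drawer; stays there. Origin: centre of its underside.
- mug: White mug, 84 x 120 (with handle) x 91 mm, standing on the desk to the right of the camera; stays. Origin: centre of its underside.
- glue_stick: Glue stick, 26 mm thick, 97 mm high, standing on the desk between the camera and the robot, a little to the left; stays. Origin: centre of its underside.

How it is judged:
By the outcome, as a careful person would: the job done as asked, in the order asked, and still so for the second after the job is handed in, while the arm keeps its last pose, push and grip.
It also fails if it takes over 58 s, if anything falls off the work surface, if the arm or the gripper's body presses on something with over 40 N, if the wrist force passes 120 N, or if a joint passes its speed limit or range.

## Working session

There is one attempt and no reset: what is moved stays moved. The work goes in short steps, Python scripts to look and compute and a tool call to move; the robot and the scene stay as the last step left them, time stands still between calls to the robot, and variables do not carry over. Pictures are saved under pics/ and viewed, at most 10 in all, crops included, and the job is handed in when it is done.

Besides the shell and the picture viewer there is one more tool, called after ">>>" as name([rows], argument=value, ...), one row to a line, values as JSON. servo_tool: Moves the arm, as the interface text tells. Its arguments: {"type":"object","properties":{"increments":{"type":"array","items":{"type":"array","items":{"type":"number"}}}},"required":["increments"]}

```bash
mkdir -p pics
cat > h.py <<'E'
import numpy as np, cv2
from scipy.spatial.transform import Rotation as R
from bench import arm
def cam(name):
    s=arm.read_state(); im=arm.get_image(name)
    if name=="wrist":
        T=np.eye(4);T[:3,:3]=R.from_quat(s["ee_rot"]).as_matrix();T[:3,3]=s["position"]
        C=T@np.array(im["hand_eye"])
    else:
        W=np.eye(4);W[:3,:3]=R.from_rotvec(np.ravel(im["rvec"])).as_matrix();W[:3,3]=np.ravel(im["tvec"]);C=np.linalg.inv(W)
    return im,C
def ray(im,C,px):
    d=C[:3,:3]@np.array([(px[0]-im["cx"])/im["fx"],(px[1]-im["cy"])/im["fy"],1]); return C[:3,3],d/np.linalg.norm(d)
def at_z(im,C,px,z):
    o,d=ray(im,C,px); return o+d*(z-o[2])/d[2]
def tri(rays):
    A=sum(np.eye(3)-np.outer(d,d) for o,d in rays);b=sum((np.eye(3)-np.outer(d,d))@o for o,d in rays)
    p=np.linalg.solve(A,b);return p,[np.linalg.norm(np.cross(p-o,d)) for o,d in rays]
def proj(im,C,P):
    q=np.linalg.inv(C)@np.append(P,1);return np.array([im["fx"]*q[0]/q[2]+im["cx"],im["fy"]*q[1]/q[2]+im["cy"]])
def save(im,n): cv2.imwrite("pics/"+n+".png",im["color"][:,:,::-1])
def inc(pos,rot):
    """target pose -> increment (m, deg) in the current tool frame"""
    s=arm.read_state();r=R.from_quat(s["ee_rot"])
    return r.inv().apply(np.array(pos)-s["position"])/1000, (r.inv()*rot).as_rotvec(degrees=True)
E
python3 - <<'E'
from h import *
np.set_printoptions(precision=1,suppress=True)
s=arm.read_state();print(s, arm.grasp_offset)
D={}
for c in("scene","top"):
    im,C=cam(c);save(im,c+"0");D[c]=(im,C);print(c,C[:3,3],C[:3,2])
for t,z in dict(cabinet=0,drawer_handle=85,lens=88,camera_stand=3,stamp=14,eraser=14,mug=0,glue_stick=0).items():
    rays=[]
    for c in D:
        r=arm.spot_point(c,t);im,C=D[c]
        if r: print(t,c,np.array(r[0]["centre"]),round(r[0]["p"],2),at_z(im,C,r[0]["centre"],z)); rays.append(ray(im,C,r[0]["centre"]))
    if len(rays)>1: print("   tri",*tri(rays))
im,C=cam("wrist");print(C,im["fx"])
E
```

```text
{'clock': 0.0, 'joints': array([-1.1,  0.4,  0. , -0. , -1.2, -0.3]), 'joint_vel': array([-0., -0., -0., -0.,  0., -0.]), 'joint_efforts': array([  0. , -39.2,  18.8,   4.2,  -0. ,   0. ]), 'position': array([ 153.2, -605.3,  230.2]), 'ee_rot': array([-0.1,  1. ,  0. , -0. ]), 'contact_force': array([-0.5, -0.5,  0.3]), 'wrist_torque': array([-0., -0.,  0.]), 'grasp_force': 0.0, 'gripper_width': 85.40675177962467} 18.700000000000003
scene [  45.8  233.9 1010.4] [ 0.5 -0.3 -0.8]
top [ 469.1 -114.3 1182.8] [ 0.1  0.  -1. ]
cabinet scene [140.8 228.2] 0.89 [767.6 199.3   0. ]
cabinet top [183.3 164.7] 0.72 [748.7 199.1   0. ]
   tri [745.3 196.4  26.2] [np.float64(4.807806010319577), np.float64(4.807806010319533)]
drawer_handle scene [161.  262.6] 0.85 [600.5 199.6  85. ]
drawer_handle top [170.7 215.4] 0.72 [593.8 206.7  85. ]
   tri [591.4 201.  101.4] [np.float64(1.0293016738495018), np.float64(1.0293016738495964)]
lens scene [341.3 177. ] 0.58 [ 577.3 -271.    88. ]
lens top [354.5 218.4] 0.66 [ 580.7 -270.9   88. ]
   tri [ 580.4 -272.3   84. ] [np.float64(1.1337753909349868), np.float64(1.133775390934888)]
camera_stand scene [336.3 198.4] 0.75 [ 576.6 -264.7    3. ]
camera_stand top [347.4 224.5] 0.69 [ 572.5 -262.9    3. ]
   tri [ 572.3 -261.5   10.5] [np.float64(0.647575801914973), np.float64(0.6475758019148982)]
eraser top [183.6 167.5] 0.73 [737.3 194.4  14. ]
mug scene [390.1 159.9] 0.57 [ 603.7 -468.     0. ]
mug top [419.5 214.4] 0.9 [ 598.9 -463.8    0. ]
   tri [ 597.8 -460.7   10.6] [np.float64(0.01231300478034103), np.float64(0.012313004780309958)]
glue_stick scene [327.2 267.7] 0.72 [ 427.4 -129.3    0. ]
glue_stick top [348.6 227. ] 0.48 [ 565.8 -266.4    0. ]
   tri [ 614.9 -323.5 -514.5] [np.float64(11.46140969283326), np.float64(11.461409692833202)]
[[  -0.2    0.9    0.3   74. ]
 [   1.     0.2    0.1 -626.7]
 [  -0.     0.3   -0.9  374.4]
 [   0.     0.     0.     1. ]] 318.66939560544716
```

Run:
```python
import cv2
a=cv2.imread("pics/scene0.png");b=cv2.imread("pics/top0.png")
import numpy as np
cv2.imwrite("pics/both.png",cv2.resize(np.vstack([a]),(800,600)))
cv2.imwrite("pics/topb.png",cv2.resize(b,(800,600)))
```

```text
(no output)
```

View pics/both.png

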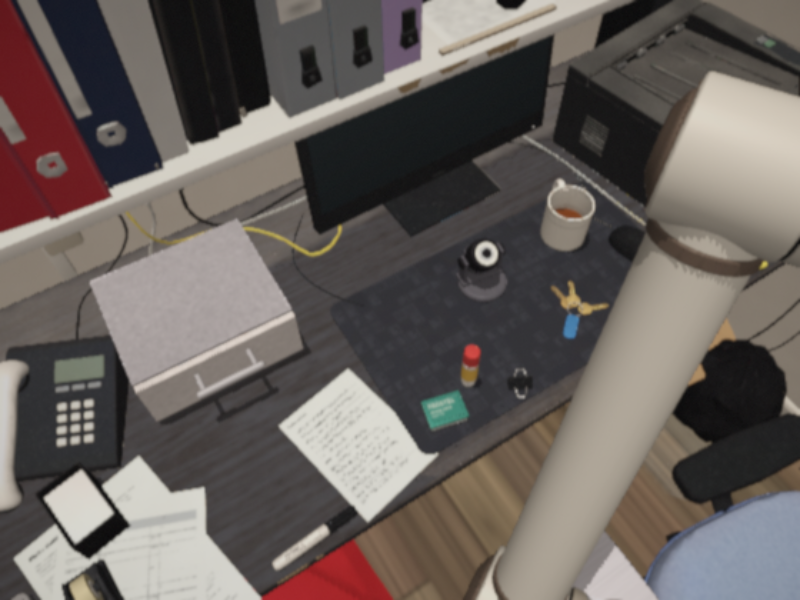

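View pics/topb.png

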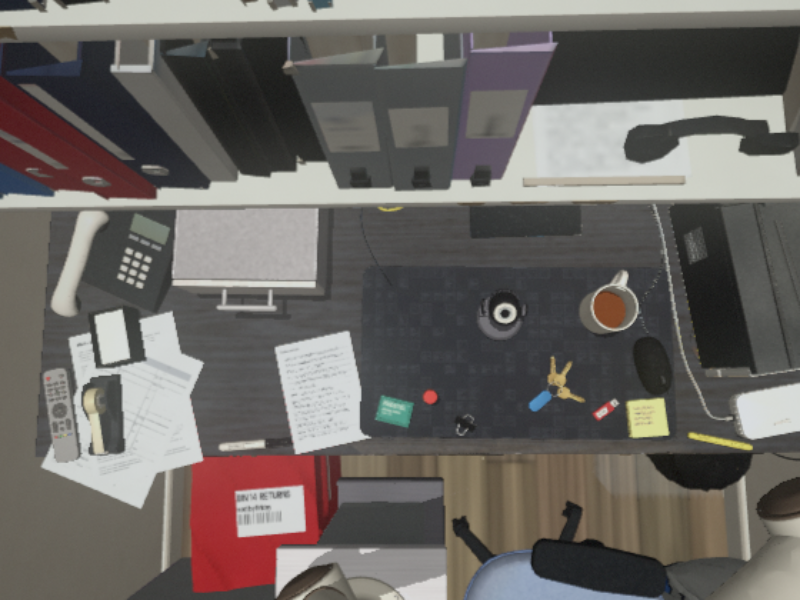

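Scene: cabinet on the left with its front at about (200–300, 340–400), camera at (485,255), mug at (568,215) and glue stick at (470,365). Top view: handle bar at (247,307), lens at (505,313) and glue stick top at (430,397). First I'll move to a spot in front of the lens for a close look.

Run:
```python
from h import *
np.set_printoptions(precision=4,suppress=True)
print(inc([480,-271,260],R.from_matrix(np.array([[-1,0,0],[0,1,0],[0,0,-1.]]))))
print(cam("wrist")[0]["hand_eye"])
```

```text
(array([-0.3989,  0.2445, -0.0287]), array([-0.0004,  0.001 , 14.1977]))
[[  -0.0009   -0.9487   -0.3162   82.0331]
 [   1.       -0.0007   -0.0007   -0.7183]
 [   0.0004   -0.3162    0.9487 -143.0443]
 [   0.        0.        0.        1.    ]]
```

>>> servo_tool([
  [0.3,-0.05,0.03,-0.004,0,0,2],
  [0.3,-0.1,0.061,-0.008,0,0,4],
  [0.3,-0.15,0.092,-0.012,0,0,6],
  [0.3,-0.2,0.122,-0.015,0,0,8],
  [0.3,-0.25,0.153,-0.02,0,0,10],
  [0.3,-0.3,0.184,-0.024,0,0,12],
  [0.3,-0.35,0.214,-0.028,0,0,14.2],
  [0.3,-0.399,0.2445,-0.029,0,0,14.2],
  [0.3,-0.399,0.2445,-0.029,0,0,14.2],
  [0.3,-0.399,0.2445,-0.029,0,0,14.2],
])

```text
clock: 2.25
position: [480.0, -270.8, 260.2]
ee_rot: [-0.0, 1.0, 0.0, -0.0]
contact_force: [0.1, 0.3, 0.1]
gripper_width: 25.6
grasp_force: 0.0
```

Run:
```python
from h import *
np.set_printoptions(precision=2,suppress=True)
im,C=cam("wrist");save(im,"w1");np.savez("w1.npz",C=C,img=im["color"])
s=arm.read_state();print(s["position"],s["ee_rot"],s["clock"])
for t,z in dict(lens=88,camera_stand=3,glue_stick=0).items():
    for r in arm.spot_point("wrist",t)[:2]: print(t,r["centre"],r["p"],at_z(im,C,r["centre"],z))
b=arm.look_for("wrist","lens");print(b[:2])
x,y,w,h=b[0]["box"];m=25
c=im["color"][max(0,int(y-h/2-m)):int(y+h/2+m),max(0,int(x-w/2-m)):int(x+w/2+m)]
print(int(y-h/2-m),int(x-w/2-m),c.shape)
cv2.imwrite("pics/w1c.png",cv2.resize(c[:,:,::-1],None,fx=5,fy=5,interpolation=cv2.INTER_CUBIC)[:600,:800])
```

```text
[ 479.61 -271.38  260.26] [ 0.  1. -0. -0.] 2.3
lens [284.8, 271.4] 0.63 [ 579.79 -268.42   88.  ]
camera_stand [284.0, 238.9] 0.92 [ 578.37 -268.75    3.  ]
glue_stick [394.7, 131.3] 0.84 [ 434.59 -132.13    0.  ]
[{'box': [282.4, 271.4, 46.2, 51.6], 'p': 0.81}, {'box': [415.8, 134.8, 58.0, 33.9], 'p': 0.64}]
220 234 (102, 96, 3)
```

View pics/w1c.png

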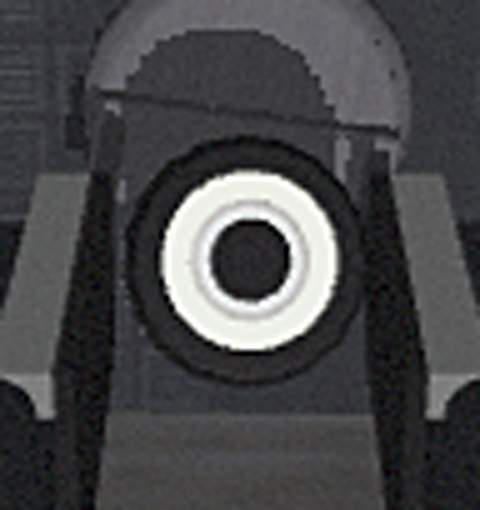

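The lens is at crop (250,260), which is image (284,272), seen nearly head-on. The fork's ears are tilted about 8° in the picture, so the camera is yawed a little. Two oblique views will fix its axis.

>>> servo_tool([
  [0.3,0,-0.05,0.02,0,0,0],
  [0.3,0,-0.1,0.04,0,0,0],
  [0.3,0,-0.15,0.06,0,0,0],
  [0.3,0,-0.17,0.06,0,0,0],
  [0.3,0,-0.17,0.06,0,0,0],
  [0.3,0,-0.17,0.06,0,0,0],
])

```text
clock: 3.25
position: [480.3, -440.5, 201.3]
ee_rot: [-0.0, 1.0, -0.0, 0.001]
contact_force: [1.4, -0.3, 0.3]
gripper_width: 25.4
grasp_force: 0.0
```

Run:
```python
from h import *
im,C=cam("wrist");save(im,"w2");np.savez("w2.npz",C=C,img=im["color"]);print(arm.spot_point("wrist","lens")[:1],arm.read_state()["position"],arm.spot_point("wrist","camera_stand")[:1])
```

```text
[{'centre': [463.6, 300.2], 'p': 0.97}] [ 480.56275415 -440.06757308  201.4549313 ] [{'centre': [425.2, 257.2], 'p': 0.59}]
```

>>> servo_tool([
  [0.3,0,0.06,0,0,0,0],
  [0.3,0,0.12,0,0,0,0],
  [0.3,0,0.18,0,0,0,0],
  [0.3,0,0.24,0,0,0,0],
  [0.3,0,0.3,0,0,0,0],
  [0.3,0,0.34,0,0,0,0],
  [0.3,0,0.34,0,0,0,0],
  [0.3,0,0.34,0,0,0,0],
])

```text
clock: 4.4
position: [480.2, -100.6, 200.8]
ee_rot: [-0.001, 1.0, -0.0, 0.0]
contact_force: [0.2, 0.0, -0.4]
gripper_width: 25.5
grasp_force: 0.0
```

Run:
```python
from h import *
from scipy.optimize import least_squares
np.set_printoptions(precision=2,suppress=True)
im,C=cam("wrist");save(im,"w3");np.savez("w3.npz",C=C,img=im["color"]);print(arm.spot_point("wrist","lens")[:1],arm.read_state()["position"],arm.read_state()["clock"],arm.spot_point("wrist","camera_stand")[:1])
obs=[]
for n in("w1","w2","w3"):
    d=np.load(n+".npz");p=proj(im,d["C"],np.array([580,-270,88.]))
    g=cv2.cvtColor(d["img"],cv2.COLOR_RGB2GRAY)
    m=np.zeros_like(g);cv2.circle(m,tuple(int(v) for v in p),35,255,-1)
    b=((g>140)&(m>0)).astype(np.uint8)
    cs,_=cv2.findContours(b,cv2.RETR_EXTERNAL,cv2.CHAIN_APPROX_NONE);c=max(cs,key=cv2.contourArea)
    # sub-pixel-ish: upscaled contour
    x,y,w,h=cv2.boundingRect(c);roi=cv2.resize(g[y-6:y+h+6,x-6:x+w+6],None,fx=8,fy=8,interpolation=cv2.INTER_CUBIC)
    cs,_=cv2.findContours((roi>140).astype(np.uint8),cv2.RETR_EXTERNAL,cv2.CHAIN_APPROX_NONE);c2=max(cs,key=cv2.contourArea)[:,0].astype(float)
    pts=(c2+.5)/8-.5+[x-6,y-6];pts=pts[::4]
    e=cv2.fitEllipse(pts.astype(np.float32));print(n,p,e,len(pts));obs.append((d["C"],e))
def model(v):
    r=[]
    c=v[:3];th,ps=v[3:5];nrm=np.array([-np.sin(th)*np.cos(ps),-np.sin(th)*np.sin(ps),np.cos(th)])
    a=np.cross(nrm,[0,1,0]);a/=np.linalg.norm(a);bb=np.cross(nrm,a)
    for k,(C,e) in enumerate(obs):
        t=np.linspace(0,2*np.pi,60,endpoint=False)
        q=np.array([proj(im,C,c+v[5]*(np.cos(u)*a+np.sin(u)*bb)) for u in t]).astype(np.float32)
        (cx,cy),(w,h),ang=cv2.fitEllipse(q)
        def mat(w,h,ang):
            A=np.deg2rad(ang);Q=np.array([[np.cos(A),-np.sin(A)],[np.sin(A),np.cos(A)]]);M=Q@np.diag([w/2,h/2])@Q.T;return M[np.triu_indices(2)]
        o=v[6+2*k:8+2*k]
        r+=[cx-e[0][0]+o[0],cy-e[0][1]+o[1],*(mat(w,h,ang)-mat(*e[1],e[2])),*(o*.5)]
    return np.array(r)
s=least_squares(model,[580,-270,88,.52,0,17]+[0]*6,diff_step=1e-4,x_scale=[1,1,1,.01,.01,1]+[1]*6);v=s.x
print("centre",v[:3],"tilt,yaw",np.rad2deg(v[3:5]),"r",v[5],"offs",v[6:],"cost",s.cost)
print(np.rad2deg(np.sqrt(np.diag(np.linalg.inv(s.jac.T@s.jac))))[3:5]*.3)
```

```text
[{'centre': [102.4, 304.1], 'p': 0.56}] [ 480.13 -101.5   200.47] 4.5 [{'centre': [141.6, 258.4], 'p': 0.73}]
w1 [283.38 271.56] ((283.49420166015625, 271.67236328125), (34.92933654785156, 35.62569808959961), 176.8463592529297) 202
w2 [463.78 302.9 ] ((464.5505065917969, 303.21929931640625), (39.40464401245117, 44.551902770996094), 152.0225067138672) 242
w3 [103.04 303.2 ] ((102.41124725341797, 303.348388671875), (40.78971862792969, 45.56126022338867), 46.66596984863281) 246
centre [ 579.31 -269.85   88.94] tilt,yaw [ 29.46 352.94] r 19.571578759839472 offs [ 0.02  0.03 -0.01  0.06 -0.01 -0.08] cost 0.02355479908789946
[1.99 2.15]
```

The lens fit is consistent: centre (579.3,-269.9,88.9), tilt 29.5° against 30° expected, yaw -7.1°. Next I'll look at the handle.

>>> servo_tool([
  [0.3,0,0.06,-0.02,0,0,0],
  [0.3,0,0.12,-0.04,0,0,0],
  [0.3,0,0.18,-0.06,0,0,0],
  [0.3,0,0.24,-0.06,0,0,0],
  [0.3,0,0.3,-0.06,0,0,0],
  [0.3,0,0.3,-0.06,0,0,0],
  [0.3,0,0.3,-0.06,0,0,0],
])

```text
clock: 5.42
position: [480.3, 198.3, 259.9]
ee_rot: [0.0, 1.0, -0.0, -0.0]
contact_force: [-0.0, -1.2, -0.0]
gripper_width: 25.6
grasp_force: 0.0
```

Run:
```python
from h import *
np.set_printoptions(precision=2,suppress=True)
im,C=cam("wrist");save(im,"w4");np.savez("w4.npz",C=C,img=im["color"]);s=arm.read_state();print(s["position"],s["clock"])
for t,z in dict(drawer_handle=85,cabinet=0).items():
    for r in arm.spot_point("wrist",t)[:2]: print(t,r["centre"],r["p"],at_z(im,C,r["centre"],z))
print(arm.look_for("wrist","drawer_handle")[:1])
cv2.imwrite("pics/w4b.png",cv2.resize(im["color"][:,:,::-1],(800,600),interpolation=cv2.INTER_CUBIC))
```

```text
[480.3  197.76 260.07] 5.475
drawer_handle [283.4, 278.7] 0.96 [590.88 198.86  85.  ]
cabinet [282.4, 340.6] 0.7 [751.6  197.65   0.  ]
[{'box': [283.1, 303.9, 213.3, 56.3], 'p': 0.59}]
```

View pics/w4b.png

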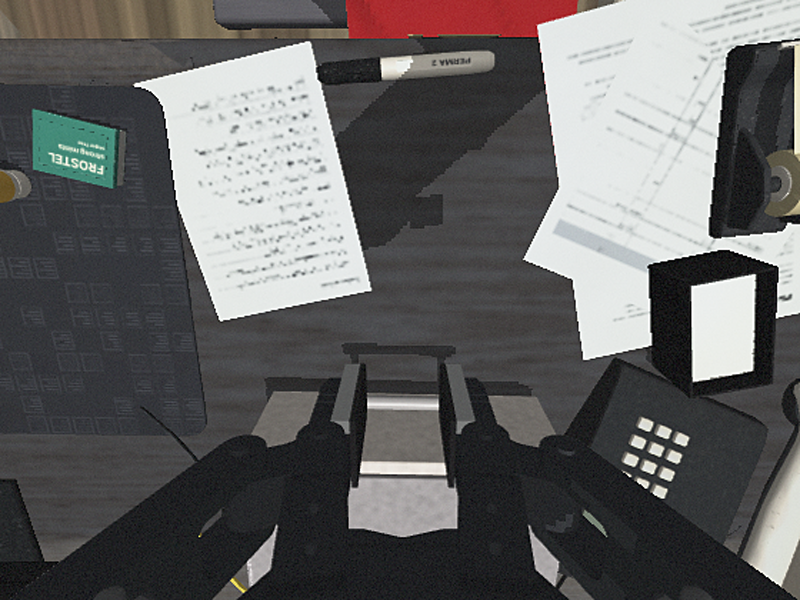

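The wrist view shows the handle bar between the fingers at about (400,402) of 800x600, with the panel's top edge at row 467. Both are almost level. I'll fit the yaw from these lines.

Run:
```python
from h import *
np.set_printoptions(precision=2,suppress=True)
im,C=cam("wrist");g=cv2.GaussianBlur(cv2.cvtColor(im["color"],cv2.COLOR_RGB2GRAY),(3,3),0).astype(float)
def strip(g,c0,c1,r0,r1,im,C,z,up,st=2):
    pts=[]
    for c in range(c0,c1,st):
        d=np.diff(g[r0:r1,c])*up;k=np.argmax(d);
        pts.append((c,r0+k+.5))
    pts=np.array(pts);P=np.array([at_z(im,C,p,z) for p in pts])
    m=np.ones(len(P),bool)
    for _ in range(4):
        f=np.polyfit(P[m,1],P[m,0],1);e=abs(P[:,0]-np.polyval(f,P[:,1]));m=e<max(1.5,1.5*np.median(e))
    return "x=%.1f at y=200, yaw %.2f deg n=%d/%d"%(np.polyval(f,200),-np.rad2deg(np.arctan(f[0])),m.sum(),len(m))
print("bar near edge",strip(g,260,306,270,290,im,C,85,1),"| far",strip(g,260,306,276,296,im,C,85,-1))
print("panel top outer",strip(g,256,312,315,330,im,C,113,1),"| inner",strip(g,256,312,322,338,im,C,113,-1))
it,Ct=cam("top");gt=cv2.cvtColor(it["color"],cv2.COLOR_RGB2GRAY).astype(float)
print("top panel outer",strip(gt,126,218,196,208,it,Ct,113,-1))
print(gt[194:222,172].astype(int), gt[194:222,140].astype(int))
print(g[265:340,280].astype(int))
```

```text
bar near edge x=590.0 at y=200, yaw -6.41 deg n=21/23 | far x=600.5 at y=200, yaw -0.53 deg n=23/23
panel top outer x=629.1 at y=200, yaw -0.88 deg n=27/28 | inner x=640.5 at y=200, yaw -2.02 deg n=28/28
top panel outer x=629.7 at y=200, yaw -1.37 deg n=46/46
[166 137 163 217 218 214 179 107 108 107 108 102  69  68  70  85  83  84
  87 117 180 206 169 118  78  65  66  65] [164 130 214 218 218 210 137 104 104 103 103  91  65  62  68  87  86  84
  81  80  81  82  78  73  77  79  84  81]
[ 54  45  45  46  46  46  47  46  44  64  95  97 100 127 153 173 196 221
 222 202 168 125 104 106 108 110 111 110 108 107 107 109 109 109 109 109
 109 109 109 108 109 110 111 113 113 112 111 111 109 107 104 104 105 106
 107 106 113 149 201 226 228 227 227 228 235 212 137  79  86 127 159 166
 166 167 168]
```

Run:
```python
from h import *
np.set_printoptions(precision=3,suppress=True)
print(arm.read_state()["joints"])
Y=R.from_euler("z",-1.3,degrees=True).as_matrix()
B=Y@np.column_stack([[0,1,0],[1,0,0],[0,0,-1.]])
for M in (B,B@np.diag([-1,-1,1.])):
    print(inc([595,199,140],R.from_matrix(M)),inc([595,199,66],R.from_matrix(M))[0])
```

```text
[ 0.704  0.184 -0.2    0.    -1.187 -2.276]
(array([-0.115,  0.001,  0.121]), array([ 0.017,  0.001, 91.198])) [-0.115  0.001  0.195]
(array([-0.115,  0.001,  0.121]), array([ -0.001,   0.017, -88.802])) [-0.115  0.001  0.195]
```

>>> servo_tool([
  [0.3,-0.02,0,0,0,0,-10],
  [0.3,-0.04,0,0,0,0,-20],
  [0.3,-0.06,0,0,0,0,-30],
  [0.3,-0.08,0,0.02,0,0,-40],
  [0.3,-0.1,0,0.04,0,0,-50],
  [0.3,-0.115,0.001,0.06,0,0,-60],
  [0.3,-0.115,0.001,0.08,0,0,-70],
  [0.3,-0.115,0.001,0.09,0,0,-80],
  [0.3,-0.115,0.001,0.1,0,0,-88.8],
  [0.3,-0.115,0.001,0.12,0,0,-88.8],
  [0.3,-0.115,0.001,0.12,0,0,-88.8],
])

```text
clock: 7.1
position: [594.3, 198.9, 138.7]
ee_rot: [-0.699, 0.715, 0.001, -0.002]
contact_force: [0.2, 0.4, 0.1]
gripper_width: 25.9
grasp_force: 0.0
```

>>> servo_tool([
  [0.3,0,0,0.03,0,0,0],
  [0.3,0,0,0.055,0,0,0],
  [0.3,0,0,0.074,0,0,0],
  [0.3,0,0,0.074,0,0,0],
])

```text
clock: 7.6
position: [597.2, 199.8, 70.4]
ee_rot: [-0.7, 0.714, -0.002, 0.002]
contact_force: [-2.7, -1.9, 10.0]
gripper_width: 25.7
grasp_force: 5.2
```

>>> servo_tool([
  [0,0,0,0,0,0,0],
  [0,0,0,0,0,0,0],
  [0,0,0,0,0,0,0],
  [0,0,0,0,0,0,0],
])

```text
clock: 8.1
position: [596.4, 200.2, 68.9]
ee_rot: [-0.7, 0.714, -0.001, 0.001]
contact_force: [-1.9, 0.0, 8.5]
gripper_width: 9.0
grasp_force: 58.6
```

Gripped: 9 mm on the 10 mm bar. Now I'll pull along tool +y.

>>> servo_tool([
  [0,0,0.01,-0.003,0,0,0],
  [0,0,0.03,-0.003,0,0,0],
  [0,0,0.05,-0.003,0,0,0],
  [0,0,0.07,-0.003,0,0,0],
  [0,0,0.09,-0.003,0,0,0],
  [0,0,0.11,-0.003,0,0,0],
  [0,0,0.12,-0.003,0,0,0],
  [0,0,0.13,-0.003,0,0,0],
])

```text
clock: 9.1
position: [465.0, 203.4, 69.0]
ee_rot: [-0.7, 0.714, 0.0, 0.001]
contact_force: [2.2, 4.6, -7.5]
gripper_width: 8.9
grasp_force: 58.7
```

>>> servo_tool([
  [0,0,0.004,0,0,0,0],
  [0,0,0.007,0,0,0,0],
  [0,0,0.009,0,0,0,0],
  [0,0,0.009,0,0,0,0],
])

```text
clock: 9.6
position: [456.4, 203.6, 69.0]
ee_rot: [-0.7, 0.715, 0.0, 0.001]
contact_force: [1.5, 3.9, -8.1]
gripper_width: 8.8
grasp_force: 58.8
```

Travel so far is 140 mm and no stop is felt yet, so I'll keep pulling gently.

>>> servo_tool([
  [0,0,0.003,0.0,0,0,0],
  [0,0,0.006,0.0,0,0,0],
  [0,0,0.006,0.0,0,0,0],
  [0,0,0.006,0,0,0,0],
])

```text
clock: 10.1
position: [456.2, 203.8, 69.1]
ee_rot: [-0.7, 0.714, -0.003, 0.005]
contact_force: [24.5, -5.5, -22.8]
gripper_width: 8.7
grasp_force: 58.4
```

The stop is felt: 24 N with no further motion. I'll ease off, release to 0.3 opening and lift.

>>> servo_tool([
  [0,0,-0.006,0,0,0,0],
  [0.3,0,-0.006,0.0,0,0,0],
  [0.3,0,-0.006,0.0,0,0,0],
  [0.3,0,-0.006,0,0,0,0],
  [0.3,0,-0.006,-0.03,0,0,0],
  [0.3,0,-0.006,-0.08,0,0,0],
  [0.3,0,-0.006,-0.14,0,0,0],
  [0.3,0.0,0.03,-0.2,0,0,0],
  [0.3,0.0,0.05,-0.24,0,0,0],
  [0.3,0.0,0.05,-0.24,0,0,0],
])

```text
clock: 11.35
position: [400.3, 204.7, 314.2]
ee_rot: [-0.7, 0.714, -0.0, 0.005]
contact_force: [-0.2, 0.7, 0.2]
gripper_width: 25.5
grasp_force: 0.0
```

Run:
```python
from h import *
np.set_printoptions(precision=2,suppress=True)
s=arm.read_state();print(s["position"],s["clock"],s["joints"],s["gripper_width"])
for c in("top","scene","wrist"):
    im,C=cam(c);save(im,"5"+c)
    for t,z in dict(stamp=14,eraser=14,drawer_handle=85).items():
        for r in arm.spot_point(c,t)[:2]: print(c,t,r["centre"],r["p"],at_z(im,C,r["centre"],z),[b["box"] for b in arm.look_for(c,t)[:1]])
    if c=="top": t=cv2.resize(im["color"][140:280,100:260,::-1],(640,560),interpolation=cv2.INTER_CUBIC)
cv2.imwrite("pics/t5.png",t)
cv2.imwrite("pics/w5.png",cv2.resize(im["color"][:,:,::-1],(800,600),interpolation=cv2.INTER_CUBIC))
```

```text
[400.29 204.72 314.2 ] 11.35 [ 0.84  0.02 -0.25  0.   -1.29 -0.86] 25.520617818375037
top stamp [198.8, 229.6] 0.51 [561.59 148.38  14.  ] [[197.8, 230.6, 20.7, 21.6]]
top eraser [162.5, 218.9] 0.53 [592.37 250.16  14.  ] [[162.1, 223.9, 13.7, 18.1]]
top eraser [350.9, 222.7] 0.29 [ 576.45 -271.25   14.  ] [[162.1, 223.9, 13.7, 18.1]]
scene stamp [191.5, 275.9] 0.72 [573.36 151.79  14.  ] [[192.4, 266.4, 16.9, 13.5]]
scene drawer_handle [191.0, 277.1] 0.39 [533.79 159.8   85.  ] [[186.1, 250.3, 99.9, 55.8]]
wrist stamp [157.4, 124.7] 0.96 [564.34 148.95  14.  ] [[148.1, 125.3, 57.1, 40.0]]
wrist eraser [155.4, 198.7] 0.82 [582.18 251.83  14.  ] [[154.2, 203.3, 33.3, 37.0]]
wrist drawer_handle [234.2, 176.2] 0.62 [455.61 205.24  85.  ] [[138.5, 163.8, 204.0, 230.1]]Traceback (most recent call last):
  File "<stdin>", line 9, in <module>
cv2.error: OpenCV(4.12.0) :-1: error: (-5:Bad argument) in function 'imwrite'
> Overload resolution failed:
>  - img is not a numpy array, neither a scalar
>  - Expected Ptr<cv::UMat> for argument 'img'
```

Stamp at about (564,149) in the right half, eraser at about (585,251). I'll move the wrist camera over the stamp.

>>> servo_tool([
  [0.6,0.012,-0.04,0.01,0,0,0],
  [0.6,0.025,-0.08,0.02,0,0,0],
  [0.6,0.04,-0.12,0.04,0,0,0],
  [0.6,0.055,-0.16,0.064,0,0,0],
  [0.6,0.055,-0.164,0.064,0,0,0],
  [0.6,0.055,-0.164,0.064,0,0,0],
])

```text
clock: 13.1
position: [563.2, 145.6, 245.3]
ee_rot: [-0.7, 0.715, -0.0, -0.0]
contact_force: [0.1, 0.4, -0.6]
gripper_width: 51.2
grasp_force: 0.0
```

Run:
```python
from h import *
np.set_printoptions(precision=2,suppress=True)
s=arm.read_state();print(s["position"],s["clock"])
im,C=cam("wrist");save(im,"w6");np.savez("w6.npz",C=C,img=im["color"])
for t,z in dict(stamp=14).items():
    for r in arm.spot_point("wrist",t)[:2]: print(t,r["centre"],r["p"],at_z(im,C,r["centre"],z),[b["box"] for b in arm.look_for("wrist",t)[:1]])
print("tip exp",proj(im,C,s["position"]))
cv2.imwrite("pics/w6b.png",cv2.resize(im["color"][:,:,::-1],(800,600),interpolation=cv2.INTER_CUBIC))
```

```text
[563.19 145.64 245.32] 13.1
stamp [275.5, 173.7] 0.79 [570.08 146.55  14.  ] [[274.6, 182.1, 54.5, 50.4]]
tip exp [280.86 271.14]
```

View pics/w6b.png

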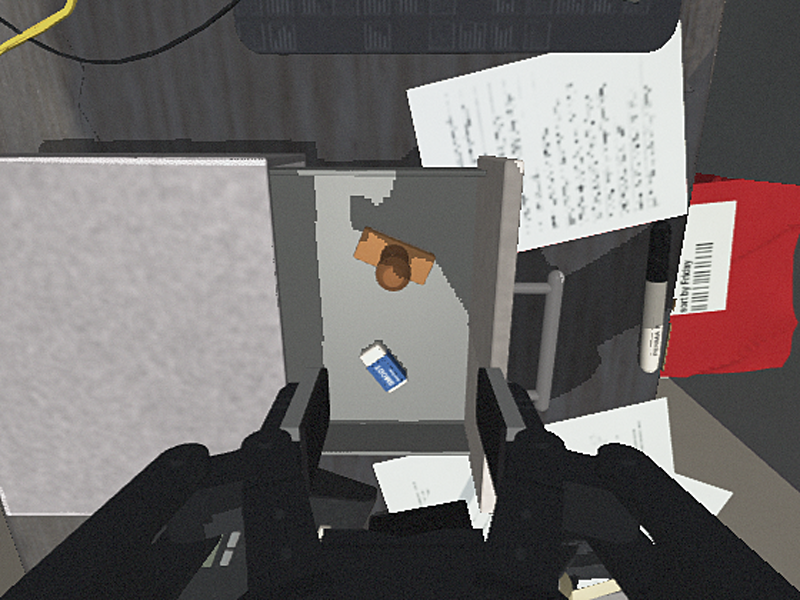

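The stamp stands upright at about (395,255) of 800x600, its base rotated about 20° in the picture. The eraser is at (384,367). I'll fit a silhouette model for its pose.

```bash
cat > fit.py <<'E'
from h import *
from scipy.optimize import minimize
S=4
def hull(im,C,P):
    q=np.array([proj(im,C,p) for p in P]);return cv2.convexHull(((q+.5)*S-.5).astype(np.float32)).round().astype(np.int32)
def fit(img,im,C,T0,x0):
    f=cv2.resize(img,None,fx=S,fy=S,interpolation=cv2.INTER_CUBIC).astype(int)
    q=((proj(im,C,T0[:3])+.5)*S-.5).astype(int)
    m=((f[:,:,0]-f[:,:,2])>25).astype(np.uint8);r=np.zeros_like(m);cv2.circle(r,tuple(map(int,q)),45*S,1,-1);m&=r
    n,l,st,_=cv2.connectedComponentsWithStats(m);m=(l==1+np.argmax(st[1:,4])).astype(np.uint8)
    box=np.array([[a*13,b*31,c] for a in(-1,1) for b in(-1,1) for c in(0,20)],float)
    t=np.linspace(0,2*np.pi,40)
    cyl=np.array([[12*np.cos(u),12*np.sin(u),z] for u in t for z in(60,70)]+[[9*np.cos(u),9*np.sin(u),77] for u in t]+[[7*np.cos(u),7*np.sin(u),20] for u in t])
    def cost(v):
        Q=R.from_euler("z",v[2],degrees=True);o=np.array([v[0],v[1],14]);r=np.zeros_like(m)
        for P in(box,cyl): cv2.fillConvexPoly(r,hull(im,C,Q.apply(P)+o),1)
        return 1-(r&m).sum()/(r|m).sum()
    best=min((minimize(cost,[x0[0],x0[1],a],method="Nelder-Mead",options=dict(initial_simplex=[[x0[0],x0[1],a],[x0[0]+8,x0[1],a],[x0[0],x0[1]+8,a],[x0[0],x0[1],a+15]])) for a in(-35,-15,15,35)),key=lambda s:s.fun)
    return best.x,1-best.fun
E
python3 - <<'E'
from fit import *
d=np.load("w6.npz");im,C0=cam("wrist")
print(*fit(d["img"],im,d["C"],np.array([566,148,40.]),(566,148)))
# knob in wood: knob top centre by picture (393,275)/800*560 at z 89
for z in (60,80,91): print(z,at_z(im,d["C"],(393*.7,273*.7),z))
# base top corners at z 34
for p in((370,228),(355,260),(425,284),(434,262)): print(at_z(im,d["C"],(p[0]*.7,p[1]*.7),34))
E
```

```text
[ 570.05472068  150.36972906 -115.16350682] 0.927544076708939
60 [569.92952919 155.2741884   60.        ]
80 [569.38659775 149.68251823  80.        ]
91 [569.08798546 146.60709963  91.        ]
[587.57042089 125.6464547   34.        ]
[600.71629415 151.08001998  34.        ]
[544.86302359 172.40965639  34.        ]
[537.53343628 154.14050675  34.        ]
```

The fit gives origin (569.5,150), long side at -25°, overlap 0.93, and a knob consistent with an upright stamp. Descending to grip the handle about 54 mm above its underside.

>>> servo_tool([
  [0.6,-0.0044,-0.0063,0.03,0,0,0],
  [0.6,-0.0044,-0.0063,0.07,0,0,0],
  [0.6,-0.0044,-0.0063,0.11,0,0,0],
  [0.6,-0.0044,-0.0063,0.13,0,0,0],
  [0.6,-0.0044,-0.0063,0.13,0,0,0],
])

```text
clock: 13.92
position: [568.3, 150.0, 114.6]
ee_rot: [-0.7, 0.714, 0.0, -0.001]
contact_force: [0.0, 0.2, 0.3]
gripper_width: 50.9
grasp_force: 0.0
```

>>> servo_tool([
  [0.6,0,0,0.025,0,0,0],
  [0.6,0,0,0.05,0,0,0],
  [0.6,0,0,0.067,0,0,0],
  [0.6,0,0,0.067,0,0,0],
])

```text
clock: 14.42
position: [569.2, 150.0, 48.2]
ee_rot: [-0.7, 0.714, 0.0, -0.0]
contact_force: [0.0, -0.6, 0.5]
gripper_width: 51.2
grasp_force: 0.0
```

>>> servo_tool([
  [0,0,0,0,0,0,0],
  [0,0,0,0,0,0,0],
  [0,0,0,0,0,0,0],
  [0,0,0,0,0,0,0],
])

```text
clock: 14.92
position: [570.4, 150.4, 49.8]
ee_rot: [-0.7, 0.714, -0.001, 0.001]
contact_force: [-0.8, 0.1, 5.8]
gripper_width: 23.3
grasp_force: 59.2
```

Run:
```python
from h import *
for i in range(3): s=arm.read_state();im,C=cam("wrist");print(s["position"],R.from_quat(s["ee_rot"]).as_matrix().round(4).tolist())
save(im,"w7");np.savez("w7.npz",C=C,img=im["color"]);print(s["gripper_width"],s["clock"],s["contact_force"])
```

```text
[570.37247465 150.39763425  49.77915674] [[-0.0205, -0.9998, 0.0026], [-0.9998, 0.0205, 0.001], [-0.0011, -0.0025, -1.0]]
[570.38740532 150.40578992  49.79251507] [[-0.0204, -0.9998, 0.0026], [-0.9998, 0.0204, 0.001], [-0.0011, -0.0026, -1.0]]
[570.3813584  150.42076824  49.7845933 ] [[-0.0205, -0.9998, 0.0026], [-0.9998, 0.0205, 0.001], [-0.0011, -0.0026, -1.0]]
23.19612216274614 15.025 [-1.66686821  1.06555424  6.58137275]
```

Gripped at 23 mm. Lifting straight up, then checking the stamp in the hand.

>>> servo_tool([
  [0,0,0,-0.02,0,0,0],
  [0,0,0,-0.06,0,0,0],
  [0,0,0,-0.11,0,0,0],
  [0,0,0,-0.16,0,0,0],
  [0,0,0,-0.21,0,0,0],
  [0,0,0,-0.22,0,0,0],
  [0,0,0,-0.22,0,0,0],
])

```text
clock: 15.95
position: [569.0, 149.9, 268.1]
ee_rot: [-0.7, 0.715, 0.0, 0.0]
contact_force: [-0.0, 0.2, -1.2]
gripper_width: 23.2
grasp_force: 58.9
```

Run:
```python
from h import *
np.set_printoptions(precision=3,suppress=True)
im,C=cam("wrist");save(im,"w8");np.savez("w8.npz",C=C,img=im["color"])
s=arm.read_state();print(s["position"],s["gripper_width"],s["clock"],s["joints"])
p=proj(im,C,s["position"]);print(p)
c=im["color"][190:310,200:360,::-1];cv2.imwrite("pics/w8c.png",cv2.resize(c,(800,600),interpolation=cv2.INTER_CUBIC))
# predicted base corners in crop (x5)
Q=R.from_quat(s["ee_rot"]).as_matrix();r0=np.array([[-0.0205,-0.9998,.0026],[-.9998,.0205,.001],[-.0011,-.0026,-1]])
for b in (-25,):
  l=r0.T@[np.cos(np.deg2rad(b)),np.sin(np.deg2rad(b)),0];print("long axis in tool",l)
  w=np.cross([0,0,1],l)
  for a in(-1,1):
    for k in(-1,1): print(a,k,(proj(im,C,s["position"]+Q@(np.array([0,0,35.8])+31*a*l+13*k*w))-[200,190])*5,(proj(im,C,s["position"]+Q@(np.array([0,0,15.8])+31*a*l+13*k*w))-[200,190])*5)
# final pose
def final(d,lc=np.array([579.3,-269.9,88.3]),th=30,ps=-7.1,l=l):
    L=(R.from_euler("z",ps,degrees=True)*R.from_euler("y",-th,degrees=True)).as_matrix() # lens axes
    z=-L[:,2]; y=-L[:,1]
    best=None
    for sg in(1,-1):
        yy=sg*L[:,1]
        # tool->world: l->yy, z->z
        A=np.column_stack([l,np.cross([0,0,1],l),[0,0,1]]);l3=A
        B=np.column_stack([yy,np.cross(z,yy),z]);M=R.from_matrix(B@A.T)
        o=lc+d*L[:,2];tcp=o-M.apply([0,0,35.8])
        yield sg,tcp,M.as_matrix(),inc(tcp,M)
for d in(160,100):
    for f in final(d): print(d,*f)
```

```text
[568.524 149.739 266.776] 23.06266246275562 16.0 [ 0.532  0.301 -0.027 -0.001 -1.246 -0.553]
[281.85  269.441]
long axis in tool [ 0.404 -0.915  0.002]
-1 -1 [589.839 425.231] [608.039 514.777]
-1 1 [681.646 255.893] [710.406 331.198]
1 -1 [137.565 246.063] [108.312 320.374]
1 1 [215.018  62.671] [193.092 119.854]
160 1 [ 482.146 -257.834  257.868] [[ 0.836  0.235  0.496]
 [ 0.303 -0.951 -0.061]
 [ 0.458  0.201 -0.866]] (array([0.409, 0.078, 0.009]), array([  17.68 ,   30.22 , -105.123]))
160 -1 [ 482.155 -257.765  257.868] [[-0.836 -0.234  0.496]
 [-0.303  0.951 -0.063]
 [-0.457 -0.203 -0.866]] (array([0.409, 0.078, 0.009]), array([ 27.846, -16.157,  70.31 ]))
100 1 [ 511.916 -261.542  205.906] [[ 0.836  0.235  0.496]
 [ 0.303 -0.951 -0.061]
 [ 0.458  0.201 -0.866]] (array([0.412, 0.048, 0.061]), array([  17.68 ,   30.22 , -105.123]))
100 -1 [ 511.925 -261.473  205.906] [[-0.836 -0.234  0.496]
 [-0.303  0.951 -0.063]
 [-0.457 -0.203 -0.866]] (array([0.412, 0.048, 0.061]), array([ 27.846, -16.157,  70.31 ]))
```

View pics/w8c.png

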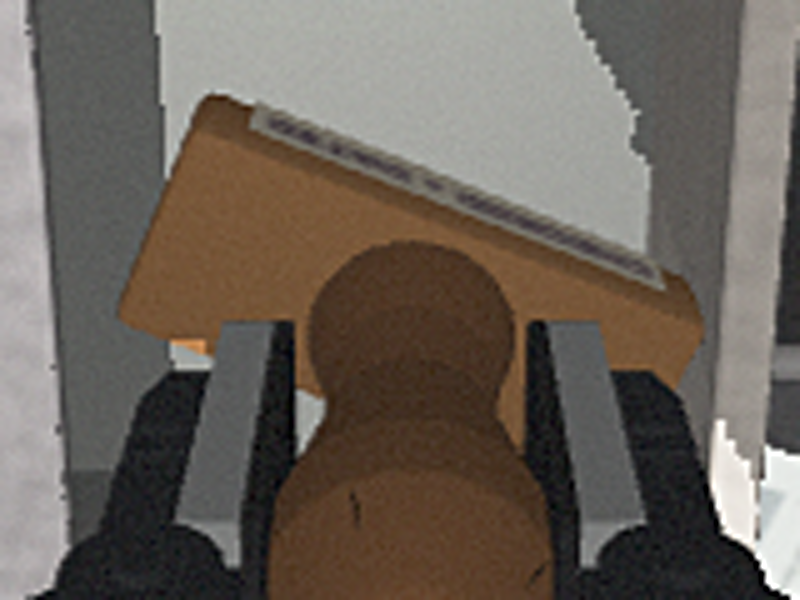

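The stamp hangs square in the hand. Its base edges, top face (205,125)–(700,310) and rubber edge (260,107)–(662,285), lie within about 1–2° of the prediction. I'll move to a 160 mm standoff in front of the lens.

>>> servo_tool([
  [0,0.02,0.004,0,1.4,-0.8,3.5],
  [0,0.06,0.012,0.001,4.2,-2.4,10.5],
  [0,0.1,0.02,0.002,7,-4,17.5],
  [0,0.145,0.028,0.003,9.8,-5.6,24.5],
  [0,0.19,0.036,0.004,12.6,-7.3,31.5],
  [0,0.235,0.045,0.005,15.4,-9,38.7],
  [0,0.28,0.053,0.006,18.5,-10.7,46.4],
  [0,0.325,0.062,0.007,21.6,-12.5,54.1],
  [0,0.37,0.07,0.008,24.7,-14.4,62.2],
  [0,0.409,0.078,0.009,27.85,-16.16,70.3],
  [0,0.409,0.078,0.009,27.85,-16.16,70.3],
  [0,0.409,0.078,0.009,27.85,-16.16,70.3],
])

```text
clock: 17.5
position: [482.2, -257.1, 257.7]
ee_rot: [-0.141, 0.956, -0.069, 0.249]
contact_force: [-1.6, -0.1, -1.1]
gripper_width: 23.1
grasp_force: 59.0
```

Run:
```python
from h import *
np.set_printoptions(precision=4,suppress=True)
d=np.load("w8.npz");im,C=cam("wrist")
Ci=np.array(im["hand_eye"])
def back(p,z):
    return at_z(im,Ci,(p[0]/5+200,p[1]/5+190),z)
for a,b,z in(((260,107),(662,285),35.8),((205,127),(690,302),15.8),((250,140),(640,290),15.8)):
    u=back(b,z)-back(a,z);print(np.rad2deg(np.arctan2(u[0],-u[1])),"deg; model",np.rad2deg(np.arctan2(.404,.915)))
g=cv2.cvtColor(d["img"],cv2.COLOR_RGB2GRAY)
e=cv2.createLineSegmentDetector().detect(np.ascontiguousarray(cv2.resize(g[190:310,200:360],None,fx=4,fy=4,interpolation=cv2.INTER_CUBIC)))[0][:,0]
for x in e:
    L=np.hypot(x[2]-x[0],x[3]-x[1]);s=np.rad2deg(np.arctan2(x[3]-x[1],x[2]-x[0]))%180
    if L>90 and 10<s<35:
        for z in(15.8,33):
            q=[back(p*1.25,z) for p in(x[:2],x[2:])];u=q[1]-q[0];print(x*1.25,z,"angle",(np.rad2deg(np.arctan2(u[0],-u[1]))+90)%180-90)
s=arm.read_state();print(s["position"],s["joints"],R.from_quat(s["ee_rot"]).as_matrix(),s["clock"],s["gripper_width"])
```

```text
-154.54362595994854 deg; model 23.822899492529412
-158.6825040417992 deg; model 23.822899492529412
-157.4125202508153 deg; model 23.822899492529412
[429.0837 198.7684 663.4112 291.0763] 15.8 angle 23.032250999864544
[429.0837 198.7684 663.4112 291.0763] 33 angle 23.032250999864544
[ 482.6842 -256.8089  258.1759] [-0.2217  0.0224 -0.4619 -0.0923 -0.5664 -0.9913] [[-0.8355 -0.2351  0.4966]
 [-0.3039  0.9507 -0.0612]
 [-0.4578 -0.2021 -0.8658]] 17.55 23.188275433174073
```

The hand angle is confirmed within 1° (23.0 against 23.8). I'll slide in 60 mm along the lens axis and check.

>>> servo_tool([
  [0,0,0,0.01,0,0,0],
  [0,0,0,0.025,0,0,0],
  [0,0,0,0.04,0,0,0],
  [0,0,0,0.052,0,0,0],
  [0,0,0,0.06,0,0,0],
  [0,0,0,0.06,0,0,0],
  [0,0,0,0.06,0,0,0],
  [0,0,0,0.06,0,0,0],
])

```text
clock: 18.55
position: [512.8, -261.2, 208.1]
ee_rot: [-0.14, 0.955, -0.07, 0.251]
contact_force: [0.7, -0.1, -0.2]
gripper_width: 23.3
grasp_force: 59.0
```

Run:
```python
from h import *
np.set_printoptions(precision=2,suppress=True)
S=[]
for k in range(4):
    im,C=cam("top" if k%2 else "scene");s=arm.read_state();S.append(s["position"])
    if k==0: sc,Cs=im,C
    if k==1: tp,Ct=im,C
p=np.mean(S,0);M=R.from_quat(s["ee_rot"]).as_matrix()
L=(R.from_euler("z",-7.1,degrees=True)*R.from_euler("y",-30,degrees=True)).as_matrix();lc=np.array([579.3,-269.9,88.2])
l=np.array([.404,-.915,0]);print("stamp in lens",L.T@(p+M@[0,0,35.8]-lc),"z",L.T@-M[:,2],"y",L.T@M@l,s["gripper_width"],s["clock"],s["contact_force"],S)
o=p+M@[0,0,35.8]
for n,i,C in(("scene",sc,Cs),("top",tp,Ct)):
    print(n,"pred",proj(i,C,o),[r for r in arm.spot_point(n,"stamp")[:2]])
    for t in("mug","glue_stick","eraser","drawer_handle"): print(t,[ (r["centre"],r["p"]) for r in arm.spot_point(n,t)[:1]])
a=sc["color"][120:300,170:450,::-1]
cv2.imwrite("pics/fin.png",cv2.resize(a,(800,514),interpolation=cv2.INTER_CUBIC))
```

```text
stamp in lens [  1.87   0.48 101.44] z [-0.  0.  1.] y [ 0. -1.  0.] 23.03666209883663 18.75 [-0.56  0.88 -0.93] [array([ 512.81, -261.14,  208.06]), array([ 512.75, -261.13,  207.98]), array([ 512.78, -261.12,  207.9 ]), array([ 512.74, -261.1 ,  207.78])]
scene pred [354.81 167.87] []
mug [([326.8, 265.2], 0.42)]
glue_stick [([327.4, 266.3], 0.67)]
eraser [([150.7, 293.6], 0.56)]
drawer_handle [([190.2, 315.5], 0.74)]
top pred [357.22 235.68] [{'centre': [357.7, 239.5], 'p': 0.59}]
mug [([418.9, 217.3], 0.6)]
glue_stick [([301.7, 278.1], 0.62)]
eraser [([159.5, 218.0], 0.64)]
drawer_handle [([169.6, 266.8], 0.81)]
```

View pics/fin.png

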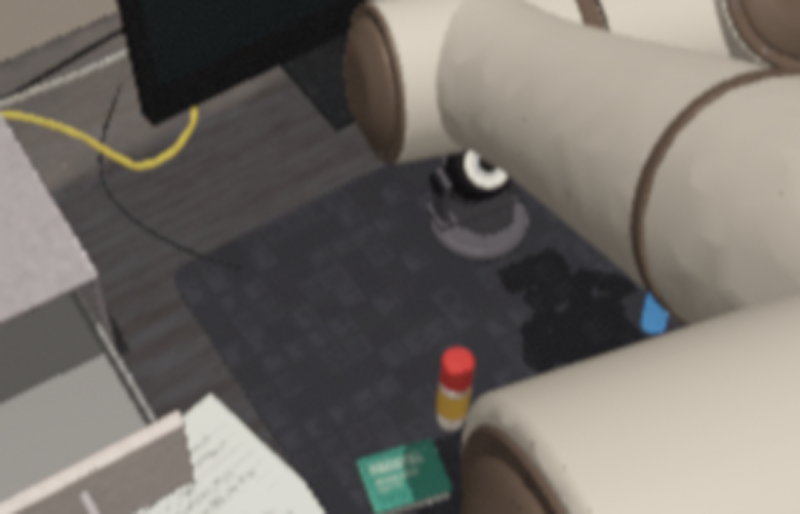

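The mug, glue stick, lens and open drawer are undisturbed: the glue stick stands at (455,390) and the lens ring is at (485,170). The model puts the stamp within 2 mm, so I'll trim that out, let it settle and hand in.

>>> servo_tool([
  [0,0.0017,0.0008,0.0014,0,0,0],
  [0,0.0017,0.0008,0.0014,0,0,0],
  [0,0.0017,0.0008,0.0014,0,0,0],
  [0,0.0017,0.0008,0.0014,0,0,0],
  [0,0.0017,0.0008,0.0014,0,0,0],
  [0,0.0017,0.0008,0.0014,0,0,0],
])

```text
clock: 20.0
position: [511.9, -260.9, 205.3]
ee_rot: [-0.14, 0.955, -0.069, 0.251]
contact_force: [-0.8, -0.4, -0.3]
gripper_width: 23.5
grasp_force: 59.0
```

Run:
```python
from h import *
s=arm.read_state();p=s["position"];M=R.from_quat(s["ee_rot"]).as_matrix()
L=(R.from_euler("z",-7.1,degrees=True)*R.from_euler("y",-30,degrees=True)).as_matrix()
print(L.T@(p+M@[0,0,35.8]-np.array([579.3,-269.9,88.2])),s["gripper_width"],abs(s["joint_vel"]).max())
print(arm.job_done())
```

```text
[-0.26556275  0.58232966 99.62823036] 23.53129038245445 0.0015897371030853646
the job is handed in; nothing more can be done
None
```

The job is handed in: the drawer is open at its stop, and the gripper holds the stamp still with its underside square to the lens, 99.6 mm from the glass and within 1 mm of centre by my own measurements; no verdict came back.

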